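# Find the fullest sugar tin by its weight

### The arm

A 6-joint arm with a two-finger parallel gripper is mounted at the origin on a cart in front of the work surface, level with it; the furniture and walls round the work are solid. World frame = base frame: x ahead of the robot, y to its left, z up, the work surface at z = 0. Lengths are in mm, angles in rad, forces in N, time in s.
With the tool pointing down it reaches from about 300 to 775 mm from the base axis. Payload 14.6 kg.
Tool frame: the origin (TCP) lies at the centre of the arm's flange, where the gripper is bolted on; the fingertips stand 199 mm ahead of it and the grasp point (between the pads) lies 180 mm ahead of it; z points along the fingers, y is the line along which they close (so a half turn about z gives the same grasp; the last joint's range is limited). The gripper opens to 94 mm and grips with 3 to 60 N. Pads are 16 mm wide; open, the fingers measure 119 mm over their backs; the gripper's body (75 mm by 177 mm) begins 78 mm behind the grasp point.
Start: joints at [-1.341, 0.3, 1.521, -0, 1.321, -0.067], TCP at [160.847, -525.946, 404.646] pointing down, gripper open.
Joint ranges: [-3.03, 3.03], [-0.79, 2.21], [0.23, 2.52], [-1.04, 4.18], [0, 3.07], [-2.55, 2.55]. Speed limits (rad/s): [2.22, 2.22, 2.57, 3.14, 3.14, 3.14].

### API

Orientations are given as [roll, pitch, yaw] about the fixed x, y, z axes, in that order (R = Rz(yaw) Ry(pitch) Rx(roll)).
In Python, from cell import manip, optics, workorder gives the robot as it stands.
- The arm moves only by the tool step_arm, never from a script. Its argument "increments" is a list that holds one entry, the list of rows, each a list of 7 numbers: the turn, a rotation vector about the tool's x, y, z as a fraction of full scale, then the shift along the tool's x, y, z as a fraction of full scale, then the closure, from -1 (fully open) to 1 (shut). In form: [[[wx, wy, wz, tx, ty, tz, fingers], ...]]. A call has 1 to 5 rows; each row shifts and turns the commanded pose from where the row before left it, along the tool's axes as they then stand; what a row does not reach is not made up. Full scale, the value 1, is 40 mm for a shift and 45 degrees for a turn. A row lasts 1/10 s, in which the tool goes at most 50 mm and 8.59 degrees, less where a joint would pass 70% of its speed; a pose out of reach is approached as far as the arm can. A call with a number of a shift or a turn outside -1 to 1 is refused whole. A call with a gripper value outside its range is refused whole. The fingers move at their own pace and stop on an object; "newtons" is the grip in N (left out, the last holds). Time passes only in rows, so rows that do not move let the fingers close. It gives the time, the measured TCP pose, the force, the opening and the grip force at its end, in the units of the state.
- manip.read_state(): the state, without advancing time (a new reading comes with each control period).
- optics.camera(name): name is "scene" or "top" or "wrist"; returns a dict with "frame" (384x512x3 uint8, red, green, blue), "range_z" (384x512 float32, mm along the optical axis (not along the pixel's ray), 0 where there is no reading), "mtx" (3x3 intrinsics, pixels), "cam_to_world" (4x4, takes a point from camera to world coordinates). Camera axes: x right, y down, z forward; pixel columns grow to the right and rows downward; lengths in mm; the calibration is good to about 2 mm. A picture is of the moment at which its call begins.
- workorder.sign_off(): hands the job in; it is judged then, once.
The state is a dict: "clock": time; "joints": joint angles; "qd": joint speeds; "effort": joint torques, N m; "eef_pos": TCP position; "eef_rot": TCP orientation; "wrist_force": force on the tool from outside, world axes, zero at the start; "moment": the same for the moment, N m; "finger_gap": finger opening in mm; "finger_force": force on a finger pad.
Only numpy, scipy, OpenCV 4.12 (cv2) and the standard library are available. Lean on these libraries where they do the work, as an engineer would, in place of code of your own. Each camera call takes 0.05 s, during which the arm holds its last target. There are 200 camera calls.

### The job

The three blue sugar tins look the same, but one is fuller and so heavier than the others: find it by feeling their weight. Stand the two lighter tins in the wooden stand, each fully down in a well of its own (any of the three), setting them down rather than dropping them, and hold the heaviest one up, upright and at least 15 cm clear above the worktop, finishing while you still hold it so that I can take it from you. Do not tip a tin over, and leave the mug, the honey jar and the saucer where they are.

Things in the scene. Friction and masses are not known exactly. Their poses are not given: they have to be found in the camera images.
- tin_a: Closed round blue tin, 60 mm diameter, 110 mm tall, blue top with a bright metal rim, pale paper band; looks just like the other two. Stands loose. Origin at the centre of its underside, z up. Weighs 0.18 to 0.56 kg. Which tin is heaviest differs from start to start: the one with the full filling (full_filling in the rules) hidden inside, at least 0.13 kg heavier than either other.
- tin_b: Closed round blue tin, 60 mm diameter, 110 mm tall, blue top with a bright metal rim, pale paper band; looks just like the other two. Stands loose. Origin at the centre of its underside, z up. Weighs 0.18 to 0.56 kg. Which tin is heaviest differs from start to start: the one with the full filling (full_filling in the rules) hidden inside, at least 0.13 kg heavier than either other.
- tin_c: Closed round blue tin, 60 mm diameter, 110 mm tall, blue top with a bright metal rim, pale paper band; looks just like the other two. Stands loose. Origin at the centre of its underside, z up. Weighs 0.18 to 0.56 kg. Which tin is heaviest differs from start to start: the one with the full filling (full_filling in the rules) hidden inside, at least 0.13 kg heavier than either other.
- stand: Wooden tin stand, 98 mm (its x) by 306 mm (its y), 32 mm high, fixed, empty at the start. Origin at the centre of its underside, z up. Three round wells in a row along its y, 100 mm apart, the middle one at its centre; a tin standing in one has its underside 16 mm above the worktop. Wall cabinets hang over the back of the worktop, from 0.64 m ahead of the robot on, 0.58 m up.
- well_left (a point): Centre of the floor of the left (+y) round well of the stand: 68 mm in diameter, 16 mm deep, mouth chamfered by 3 mm; the mouth is 16 mm above this point.
- well_middle (a point): Centre of the floor of the middle round well of the stand: 68 mm in diameter, 16 mm deep, mouth chamfered by 3 mm; the mouth is 16 mm above this point.
- well_right (a point): Centre of the floor of the right (-y) round well of the stand: 68 mm in diameter, 16 mm deep, mouth chamfered by 3 mm; the mouth is 16 mm above this point.
- mug: Loose white mug with yellow stripes, 86 x 120 x 101 mm with its handle, behind the left end of the stand. Bystander. Origin under its middle.
- honey: Loose honey jar with a grey lid, 50 mm diameter, 70 mm tall, behind the work. Bystander. Origin at the centre of its underside.
- saucer: Loose white saucer with a teaspoon on it, 150 mm diameter, 18 mm high, behind the work. Bystander. Origin at the centre of its underside.

How it is judged (in metres and radians):
At the end, for the whole second after the job is handed in: The heaviest tin is held by the fingers alone, still, upright within 0.25 rad, its underside over 0.14 m above the worktop; the other two stand at rest in wells of the stand, within 0.1 rad of upright and 5 mm of the well floor, not touched by the fingers (((horizontal distance between tin_a and full_filling below 0.03 m and distance between tin_a and full_filling below 0.09 m and height (world z) of tin_a above 0.14 m and contact force between tin_a and the fingers above 1 N and angle between tin_a's own z axis and vertical below 0.25 rad and linear speed of tin_a below 0.04 m/s and contact force between tin_a and tin_b below 0.1 N and contact force between tin_a and tin_c below 0.1 N and contact force between tin_a and stand below 0.1 N and (z of tin_b in the frame of stand between 0.01 and 0.021 m and x of tin_b in the frame of stand between -0.015 and 0.015 m and y of tin_b in the frame of stand between -0.12 and 0.12 m and angle between tin_b's own z axis and vertical below 0.1 rad and contact force between tin_b and the fingers below 0.2 N and linear speed of tin_b below 0.03 m/s) and (z of tin_c in the frame of stand between 0.01 and 0.021 m and x of tin_c in the frame of stand between -0.015 and 0.015 m and y of tin_c in the frame of stand between -0.12 and 0.12 m and angle between tin_c's own z axis and vertical below 0.1 rad and contact force between tin_c and the fingers below 0.2 N and linear speed of tin_c below 0.03 m/s)) or (horizontal distance between tin_b and full_filling below 0.03 m and distance between tin_b and full_filling below 0.09 m and height (world z) of tin_b above 0.14 m and contact force between tin_b and the fingers above 1 N and angle between tin_b's own z axis and vertical below 0.25 rad and linear speed of tin_b below 0.04 m/s and contact force between tin_b and tin_a below 0.1 N and contact force between tin_b and tin_c below 0.1 N and contact force between tin_b and stand below 0.1 N and (z of tin_a in the frame of stand between 0.01 and 0.021 m and x of tin_a in the frame of stand between -0.015 and 0.015 m and y of tin_a in the frame of stand between -0.12 and 0.12 m and angle between tin_a's own z axis and vertical below 0.1 rad and contact force between tin_a and the fingers below 0.2 N and linear speed of tin_a below 0.03 m/s) and (z of tin_c in the frame of stand between 0.01 and 0.021 m and x of tin_c in the frame of stand between -0.015 and 0.015 m and y of tin_c in the frame of stand between -0.12 and 0.12 m and angle between tin_c's own z axis and vertical below 0.1 rad and contact force between tin_c and the fingers below 0.2 N and linear speed of tin_c below 0.03 m/s)) or (horizontal distance between tin_c and full_filling below 0.03 m and distance between tin_c and full_filling below 0.09 m and height (world z) of tin_c above 0.14 m and contact force between tin_c and the fingers above 1 N and angle between tin_c's own z axis and vertical below 0.25 rad and linear speed of tin_c below 0.04 m/s and contact force between tin_c and tin_a below 0.1 N and contact force between tin_c and tin_b below 0.1 N and contact force between tin_c and stand below 0.1 N and (z of tin_a in the frame of stand between 0.01 and 0.021 m and x of tin_a in the frame of stand between -0.015 and 0.015 m and y of tin_a in the frame of stand between -0.12 and 0.12 m and angle between tin_a's own z axis and vertical below 0.1 rad and contact force between tin_a and the fingers below 0.2 N and linear speed of tin_a below 0.03 m/s) and (z of tin_b in the frame of stand between 0.01 and 0.021 m and x of tin_b in the frame of stand between -0.015 and 0.015 m and y of tin_b in the frame of stand between -0.12 and 0.12 m and angle between tin_b's own z axis and vertical below 0.1 rad and contact force between tin_b and the fingers below 0.2 N and linear speed of tin_b below 0.03 m/s)))); the arm keeps its last pose, push and grip.
It fails at once if a tin is tipped by more than 0.6 rad (angle between any of tin_a, tin_b, tin_c's own z axis and vertical above 0.6 rad).
It fails at once if a tin is dropped or thrown: it moves faster than 0.7 m/s while the fingers do not hold it ((linear speed of tin_a above 0.7 m/s and contact force between tin_a and the fingers below 0.2 N) or (linear speed of tin_b above 0.7 m/s and contact force between tin_b and the fingers below 0.2 N) or (linear speed of tin_c above 0.7 m/s and contact force between tin_c and the fingers below 0.2 N)).
It fails at once if the mug, the honey jar or the saucer is moved by more than 30 mm (distance of any of mug, honey, saucer from where it was at the start of the episode above 0.03 m).
It also fails if it takes over 72 s, if anything falls off the work surface, if the arm or the gripper's body presses on something with over 40 N, if the wrist force passes 120 N, or if a joint passes its speed limit or range.

## Working session

There is one attempt and no reset: what is moved stays moved. The work goes in short steps, Python scripts to look and compute and a tool call to move; the robot and the scene stay as the last step left them, time stands still between calls to the robot, and variables do not carry over. Pictures are saved under pics/ and viewed, at most 10 in all, crops included, and the job is handed in when it is done.

Besides the shell and the picture viewer there is one more tool, called after ">>>" as name([rows], argument=value, ...), one row to a line, values as JSON. step_arm: Moves the arm, as the interface text tells. Its arguments: {"type":"object","properties":{"increments":{"type":"array","items":{"type":"array","items":{"type":"array","items":{"type":"number"}}}},"newtons":{"type":"number"}},"required":["increments"]}

```bash
mkdir -p pics; ls; python3 - <<'E'
from cell import manip, optics, workorder
import cv2
print(manip.read_state())
for n in ("scene","top"):
    c=optics.camera(n); cv2.imwrite(f"pics/{n}0.png",c["frame"][:,:,::-1]); print(n,c["mtx"].round(1).tolist(),c["cam_to_world"].round(3).tolist())
E
```

```text
pics
{'clock': 0.0, 'joints': array([-1.34058432e+00,  3.00523919e-01,  1.52160192e+00, -2.56536811e-06,
        1.32073843e+00, -6.65808074e-02]), 'qd': array([-3.27528885e-04,  8.22748921e-04,  6.28088795e-04, -2.30519649e-04,
       -2.37218805e-03,  4.44535429e-05]), 'effort': array([-7.77921869e-04, -5.31808770e+01, -3.52731442e+01,  7.08282413e-02,
        2.46154441e-02, -1.17549002e-04]), 'eef_pos': array([ 160.85026954, -525.92176706,  404.04839874]), 'eef_rot': array([-3.14032369e+00, -8.21230641e-05,  2.96793398e-01]), 'wrist_force': array([ 0.14682665,  0.1066225 , -0.17272686]), 'moment': array([ 0.0182163 , -0.06179783, -0.02670256]), 'finger_force': 0.0, 'finger_gap': 94.18244452540877}
scene [[419.1, 0.0, 260.3], [0.0, 419.1, 190.2], [0.0, 0.0, 1.0]] [[-0.73, -0.285, 0.622, -112.663], [-0.683, 0.28, -0.674, 707.894], [0.018, -0.917, -0.399, 498.098], [0.0, 0.0, 0.0, 1.0]]
top [[472.1, 0.0, 244.2], [0.0, 472.1, 194.4], [0.0, 0.0, 1.0]] [[0.031, -0.98, 0.197, 320.761], [-1.0, -0.03, 0.009, -25.933], [-0.003, -0.197, -0.98, 1365.008], [0.0, 0.0, 0.0, 1.0]]
```

View pics/top0.png

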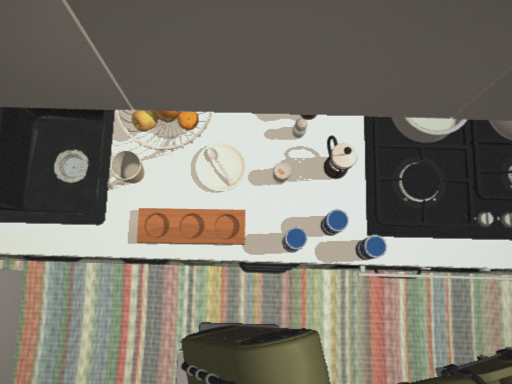

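View pics/scene0.png

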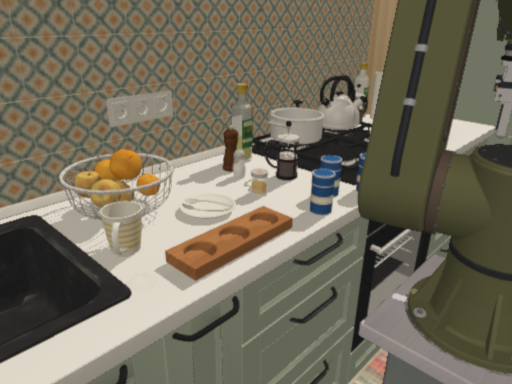

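The top view shows tins around pixels (294,239), (335,221) and (371,246). The stand's wells are at (157,226), (191,226) and (227,226), with the saucer at (219,167), honey at (283,172) and mug at (127,167) behind. The scene view agrees: the tins are upright and the stand is empty.

```bash
cat > h.py <<'E'
import numpy as np, cv2
from cell import manip, optics
def ray(c,uv,z):
    K,T=c["mtx"],c["cam_to_world"]
    d=T[:3,:3]@np.linalg.solve(K,[uv[0],uv[1],1.]); o=T[:3,3]
    return o+d*(z-o[2])/d[2]
def cloud(c):
    h,w=c["range_z"].shape; v,u=np.mgrid[:h,:w]; r=c["range_z"]
    p=np.stack([u,v,np.ones_like(u)],-1)@np.linalg.inv(c["mtx"]).T*r[...,None]
    P=p@c["cam_to_world"][:3,:3].T+c["cam_to_world"][:3,3]
    P[r==0]=np.nan; return P
def mask(c,lo,hi):
    return cv2.inRange(cv2.cvtColor(c["frame"],cv2.COLOR_RGB2HSV),lo,hi)
def comps(m,amin):
    n,l,s,ce=cv2.connectedComponentsWithStats(m)
    return [(l==i,s[i],ce[i]) for i in range(1,n) if s[i][4]>=amin]
E
python3 - <<'E'
from h import *
c=optics.camera("top"); P=cloud(c)
for l,s,ce in comps(mask(c,(100,100,40),(125,255,255)),60):
    q=P[l]; t=q[q[:,2]>102]
    print("blue",s,ce.round(1), "n",len(t), np.nanmedian(q[:,2]).round(), (t[:,:2].min(0)+t[:,:2].max(0))/2, np.ptp(t[:,:2],axis=0), t.mean(0).round(1))
m=mask(c,(3,110,60),(16,255,255)); m[:200]=0;m[250:]=0; m[:,:120]=0;m[:,260:]=0
big=max(comps(m,100),key=lambda k:k[1][4]); ys,xs=np.nonzero(big[0])
r=cv2.minAreaRect(np.c_[xs,ys].astype(np.float32)); b=np.array([ray(c,p,32)[:2] for p in cv2.boxPoints(r)])
print("stand",r,b.round(1).tolist(),b.mean(0))
z=P[200:250,130:255]; s=z[(z[...,2]>27)&(z[...,2]<40)]
r=cv2.minAreaRect(s[:,:2].astype(np.float32)); print("depth stand",r)
for n,uv,z in (("honey",(283,171),70),("saucer",(219,167),10),("mug",(127,164),100),("press",(341,155),150)): print(n,ray(c,uv,z).round(),P[uv[1],uv[0]].round())
E
```

```text
blue [329 211  18  18 260] [337.5 219.7] n 259 109.0 [ 511.40085941 -266.87068922] [47.32960174 47.50748628] [ 511.1 -266.6  109.6]
blue [287 229  19  18 264] [295.8 237.6] n 264 109.0 [ 460.14714891 -155.87840449] [46.46284382 47.99933676] [ 459.6 -155.6  109.7]
blue [367 237  18  19 270] [375.4 245.8] n 267 110.0 [ 443.82015045 -367.0554319 ] [48.50588565 47.59738207] [ 444.1 -366.6  110. ]
stand ((190.7130126953125, 225.79379272460938), (107.08284759521484, 33.94719696044922), 0.9240452647209167) [[442.2, 284.8], [539.3, 290.6], [543.6, -16.2], [446.6, -17.6]] [492.9078796  135.40323081]
depth stand ((493.6331787109375, 134.0223388671875), (99.01637268066406, 306.55963134765625), 0.7239039540290833)
honey [ 651. -122.   70.] [ 651. -122.   70.]
saucer [673.  64.  10.] [674.  64.   5.]
mug [651. 313. 100.] [673. 335.  16.]
press [ 680. -270.  150.] [ 683. -272.  137.]
```

>>> step_arm([
  [[0, 0, -0.18, 0, 0, 0, -1], [0, 0, -0.18, 0, 0, 0, -1], [0, 0, -0.18, 0, 0, 0, -1], [0, 0, -0.18, 0, 0, 0, -1], [0, 0, -0.18, 0, 0, 0, -1]],
], newtons=25)

```text
clock: 0.65
eef_pos: [160.8, -525.9, 404.4]
eef_rot: [-3.141, -0.0, 1.009]
wrist_force: [-0.3, 0.0, -0.4]
finger_gap: 93.8
finger_force: 0.0
```

>>> step_arm([
  [[0, 0, -0.18, 0, 0, 0, -1], [0, 0, -0.18, 0, 0, 0, -1], [0, 0, -0.18, 0, 0, 0, -1], [0, 0, -0.18, 0, 0, 0, -1], [0, 0, 0, 0, 0, 0, -1]],
])

```text
clock: 1.15
eef_pos: [160.9, -525.9, 404.4]
eef_rot: [-3.141, -0.0, 1.572]
wrist_force: [0.0, -0.2, -0.0]
finger_gap: 94.0
finger_force: 0.0
```

>>> step_arm([
  [[0, 0, 0, 0.925, 0.748, 0, -1], [0, 0, 0, 0.925, 0.748, 0, -1], [0, 0, 0, 0.925, 0.748, 0, -1], [0, 0, 0, 0.925, 0.748, 0, -1], [0, 0, 0, 0.925, 0.748, 0, -1]],
])

```text
clock: 1.65
eef_pos: [311.5, -339.5, 404.7]
eef_rot: [3.141, 0.0, 1.564]
wrist_force: [0.4, -0.8, -0.6]
finger_gap: 93.9
finger_force: 0.0
```

>>> step_arm([
  [[0, 0, 0, 0.925, 0.748, 0, -1], [0, 0, 0, 0.925, 0.748, 0, -1], [0, 0, 0, 0.925, 0.748, 0, -1], [0, 0, 0, 0.925, 0.748, 0, -1], [0, 0, 0, 0.925, 0.748, 0, -1]],
])

```text
clock: 2.15
eef_pos: [461.5, -154.6, 404.8]
eef_rot: [3.141, 0.0, 1.564]
wrist_force: [0.3, -0.7, -0.4]
finger_gap: 93.9
finger_force: 0.0
```

>>> step_arm([
  [[0, 0, 0, 0, 0, 0, -1], [0, 0, 0, 0, 0, 0, -1]],
])

```text
clock: 2.35
eef_pos: [460.9, -155.8, 404.4]
eef_rot: [-3.141, -0.0, 1.568]
wrist_force: [0.0, -0.4, 0.6]
finger_gap: 93.8
finger_force: 0.0
```

```bash
python3 - <<'E'
from h import *
c=optics.camera("wrist"); cv2.imwrite("pics/w1.png",c["frame"][:,:,::-1]); P=cloud(c)
print(manip.read_state()["eef_pos"],c["cam_to_world"].round(2).tolist())
for l,s,ce in comps(mask(c,(100,100,40),(125,255,255)),60):
    q=P[l]; t=q[(q[:,2]>104)&(q[:,2]<116)]
    if len(t): print(s,ce.round(),len(t),(t[:,:2].min(0)+t[:,:2].max(0))/2,np.ptp(t[:,:2],axis=0),t.mean(0).round(1))
E
```

```text
[ 460.48212909 -156.61730425  404.44485135] [[1.0, -0.0, -0.0, 460.0], [-0.0, -0.97, -0.23, -89.5], [-0.0, 0.23, -0.97, 384.2], [0.0, 0.0, 0.0, 1.0]]
[ 225  168   49   48 1838] [249. 191.] 1836 [ 457.09741747 -154.73333913] [49.97699549 50.37866854] [ 457.4 -154.1  110. ]
[279 253  34  12 217] [294. 258.] 3 [ 512.85841139 -237.14506852] [22.44369303  4.34607017] [ 512.1 -236.8  104.7]
[275 295  40  12 365] [295. 300.] 323 [ 508.43995268 -283.33684385] [44.68253328 15.02018992] [ 508.6 -282.   110.1]
```

>>> step_arm([
  [[0, 0, 0, 0.04, -0.05, 0.9, -1], [0, 0, 0, 0, 0, 0.9, -1], [0, 0, 0, 0, 0, 0.9, -1], [0, 0, 0, 0, 0, 0.7, -1], [0, 0, 0, 0, 0, 0.35, -1]],
])

```text
clock: 2.9
eef_pos: [457.4, -156.0, 252.4]
eef_rot: [-3.139, -0.001, 1.565]
wrist_force: [-0.1, 0.6, 0.9]
finger_gap: 94.3
finger_force: 0.0
```

>>> step_arm([
  [[0, 0, 0, 0, 0, 0, 1], [0, 0, 0, 0, 0, 0, 1], [0, 0, 0, 0, 0, 0, 1], [0, 0, 0, 0, 0, 0, 1], [0, 0, 0, 0, 0, 0, 1]],
], newtons=25)

```text
clock: 3.4
eef_pos: [458.7, -155.0, 255.4]
eef_rot: [3.141, 0.001, 1.569]
wrist_force: [-1.7, -1.0, 6.3]
finger_gap: 59.9
finger_force: 25.0
```

>>> step_arm([
  [[0, 0, 0, 0, 0, -0.15, 1], [0, 0, 0, 0, 0, -0.4, 1], [0, 0, 0, 0, 0, -0.6, 1], [0, 0, 0, 0, 0, -0.6, 1], [0, 0, 0, 0, 0, -0.25, 1]],
])

```text
clock: 3.9
eef_pos: [458.7, -154.8, 336.8]
eef_rot: [3.139, 0.001, 1.569]
wrist_force: [0.8, -0.0, -3.8]
finger_gap: 60.0
finger_force: 25.0
```

>>> step_arm([
  [[0, 0, 0, 0, 0, 0, 1], [0, 0, 0, 0, 0, 0, 1], [0, 0, 0, 0, 0, 0, 1], [0, 0, 0, 0, 0, 0, 1]],
])

```text
clock: 4.3
eef_pos: [458.6, -154.8, 333.7]
eef_rot: [-3.14, -0.001, 1.569]
wrist_force: [0.7, 0.5, -2.4]
finger_gap: 59.9
finger_force: 25.0
```

>>> step_arm([
  [[0, 0, 0, 0, 0, 0, 1], [0, 0, 0, 0, 0, 0, 1]],
])

```text
clock: 4.5
eef_pos: [458.7, -154.8, 334.3]
eef_rot: [-3.141, -0.0, 1.569]
wrist_force: [0.1, -0.6, -3.6]
finger_gap: 59.9
finger_force: 25.0
```

>>> step_arm([
  [[0, 0, 0, 0, 0, 0, 1], [0, 0, 0, 0, 0, 0, 1]],
])

```text
clock: 4.7
eef_pos: [458.7, -154.8, 334.6]
eef_rot: [-3.142, 0.0, 1.569]
wrist_force: [0.2, 0.4, -3.3]
finger_gap: 59.6
finger_force: 25.0
```

>>> step_arm([
  [[0, 0, 0, 0, 0, 0, 1], [0, 0, 0, 0, 0, 0, 1]],
])

```text
clock: 4.9
eef_pos: [458.7, -154.8, 334.7]
eef_rot: [3.142, 0.0, 1.569]
wrist_force: [0.8, 0.0, -3.0]
finger_gap: 60.2
finger_force: 25.0
```

>>> step_arm([
  [[0, 0, 0, 0.5, 0.08, 0, 1], [0, 0, 0, 1, 0.08, 0, 1], [0, 0, 0, 1, 0.08, 0, 1], [0, 0, 0, 1, 0.08, 0, 1], [0, 0, 0, 1, 0.08, 0, 1]],
])

```text
clock: 5.4
eef_pos: [474.8, 26.7, 334.8]
eef_rot: [3.141, -0.0, 1.569]
wrist_force: [0.3, -0.5, -2.6]
finger_gap: 59.9
finger_force: 25.0
```

>>> step_arm([
  [[0, 0, 0, 1, 0.08, 0, 1], [0, 0, 0, 1, 0.08, 0, 1], [0, 0, 0, 1, 0.08, 0, 1], [0, 0, 0, 1, 0.08, 0, 1], [0, 0, 0, 0.7, 0.08, 0, 1]],
])

```text
clock: 5.9
eef_pos: [491.0, 215.4, 334.7]
eef_rot: [3.141, -0.0, 1.57]
wrist_force: [0.5, -0.4, -3.7]
finger_gap: 60.3
finger_force: 25.0
```

>>> step_arm([
  [[0, 0, 0, 0.52, 0.04, 0, 1], [0, 0, 0, 0, 0, 0, 1], [0, 0, 0, 0, 0, 0, 1], [0, 0, 0, 0, 0, 0, 1], [0, 0, 0, 0, 0, 0, 1]],
])

```text
clock: 6.4
eef_pos: [493.0, 233.1, 334.8]
eef_rot: [3.142, 0.0, 1.568]
wrist_force: [-0.0, 0.3, -3.0]
finger_gap: 60.2
finger_force: 25.0
```

```bash
python3 - <<'E'
from h import *
c=optics.camera("wrist"); cv2.imwrite("pics/w2.png",c["frame"][:,:,::-1]); P=cloud(c)
s=manip.read_state(); print(s["eef_pos"],s["wrist_force"],s["finger_gap"])
q=P.reshape(-1,3); q=q[(abs(q[:,2]-31)<5)&(q[:,0]>420)&(q[:,0]<570)]
r=cv2.minAreaRect(q[:,:2].astype(np.float32)); print(r,q.mean(0),len(q),np.nanpercentile(q,[1,99],axis=0))
for l,s_,ce in comps(mask(c,(3,110,60),(16,255,255)),300): print(s_,ce,np.nanmedian(P[l],axis=0))
E
```

```text
[493.0084006  233.20098694 334.78443621] [ 0.34744258  0.20846279 -3.21084447] 59.78165959247364
((491.91082763671875, 175.53102111816406), (98.40571594238281, 225.98158264160156), 0.7079043388366699) [491.72387205 210.76518606  31.90401757] 5022 [[442.69273477  65.08709898  29.14227245]
 [540.14730221 287.89585104  33.5818282 ]]
[ 73  65  92  10 722] [118.61495845  69.25623269] [ -54.89746448  534.57696319 -890.6887002 ]
[ 203  137   94   77 4300] [249.91581395 162.64488372] [490.40447475 265.34208379  31.66757228]
[ 212  299   82   31 1680] [253.32083333 318.11666667] [493.74133534  78.33456019  32.17349127]
```

View pics/w2.png

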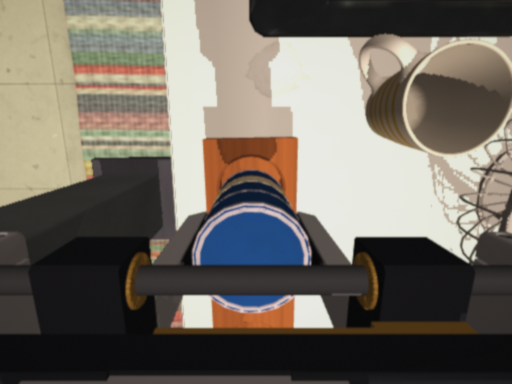

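>>> step_arm([
  [[0, 0, 0, 0.045, -0.03, 0.1, 1], [0, 0, 0, 0, 0, 0.45, 1], [0, 0, 0, 0, 0, 0.35, 1], [0, 0, 0, 0, 0, 0.2, 1], [0, 0, 0, 0, 0, 0.05, 1]],
])

```text
clock: 6.95
eef_pos: [491.6, 235.6, 287.5]
eef_rot: [-3.14, 0.001, 1.569]
wrist_force: [0.9, -0.8, -3.3]
finger_gap: 59.8
finger_force: 25.0
```

>>> step_arm([
  [[0, 0, 0, 0, 0, 0.08, 1], [0, 0, 0, 0, 0, 0.08, 1], [0, 0, 0, 0, 0, 0.08, 1], [0, 0, 0, 0, 0, 0.08, 1], [0, 0, 0, 0, 0, 0, 1]],
])

```text
clock: 7.45
eef_pos: [491.6, 235.7, 275.5]
eef_rot: [-3.141, 0.0, 1.569]
wrist_force: [-0.6, -0.1, -4.0]
finger_gap: 60.1
finger_force: 25.0
```

>>> step_arm([
  [[0, 0, 0, 0, 0, 0.04, 1], [0, 0, 0, 0, 0, 0.04, 1], [0, 0, 0, 0, 0, 0.03, 1], [0, 0, 0, 0, 0, 0, 1]],
])

```text
clock: 7.85
eef_pos: [491.7, 235.7, 271.5]
eef_rot: [3.142, -0.0, 1.569]
wrist_force: [0.8, -0.7, -2.7]
finger_gap: 59.9
finger_force: 25.0
```

>>> step_arm([
  [[0, 0, 0, 0, 0, 0.03, 1], [0, 0, 0, 0, 0, 0.02, 1], [0, 0, 0, 0, 0, 0, 1]],
])

```text
clock: 8.15
eef_pos: [491.7, 235.8, 271.3]
eef_rot: [3.141, -0.0, 1.569]
wrist_force: [-10.2, -4.1, 20.2]
finger_gap: 59.9
finger_force: 25.0
```

>>> step_arm([
  [[0, 0, 0, 0, 0, -0.02, 1], [0, 0, 0, 0, 0, 0, -1], [0, 0, 0, 0, 0, 0, -1], [0, 0, 0, 0, 0, 0, -1], [0, 0, 0, 0, 0, 0, -1]],
])

```text
clock: 8.65
eef_pos: [491.8, 235.7, 270.2]
eef_rot: [-3.142, -0.0, 1.569]
wrist_force: [0.5, 0.1, -0.5]
finger_gap: 88.5
finger_force: 0.0
```

>>> step_arm([
  [[0, 0, 0, 0, 0, -0.2, -1], [0, 0, 0, 0, 0, -0.4, -1], [0, 0, 0, 0, 0, -0.6, -1], [0, 0, 0, 0, 0, -0.6, -1], [0, 0, 0, 0, 0, -0.2, -1]],
])

```text
clock: 9.15
eef_pos: [491.9, 235.8, 353.0]
eef_rot: [3.138, -0.001, 1.569]
wrist_force: [0.1, -0.5, -1.0]
finger_gap: 94.3
finger_force: 0.0
```

>>> step_arm([
  [[0, 0, 0, -0.97, 0.037, 0, -1], [0, 0, 0, -0.97, 0.037, 0, -1], [0, 0, 0, -0.97, 0.037, 0, -1], [0, 0, 0, -0.97, 0.037, 0, -1], [0, 0, 0, -0.97, 0.037, 0, -1]],
])

```text
clock: 9.65
eef_pos: [498.5, 40.2, 349.9]
eef_rot: [-3.141, -0.0, 1.569]
wrist_force: [0.3, -0.2, -0.0]
finger_gap: 93.9
finger_force: 0.0
```

>>> step_arm([
  [[0, 0, 0, -0.97, 0.037, 0, -1], [0, 0, 0, -0.97, 0.037, 0, -1], [0, 0, 0, -0.97, 0.037, 0, -1], [0, 0, 0, -0.97, 0.037, 0, -1], [0, 0, 0, -0.97, 0.037, 0, -1]],
])

```text
clock: 10.15
eef_pos: [505.6, -153.9, 349.9]
eef_rot: [-3.141, -0.0, 1.569]
wrist_force: [1.7, 0.3, -0.1]
finger_gap: 93.9
finger_force: 0.0
```

>>> step_arm([
  [[0, 0, 0, -0.97, 0.037, 0, -1], [0, 0, 0, -0.97, 0.037, 0, -1], [0, 0, 0, -0.93, 0.037, 0, -1], [0, 0, 0, 0, 0, 0, -1], [0, 0, 0, 0, 0, 0, -1]],
])

```text
clock: 10.65
eef_pos: [509.9, -267.5, 349.5]
eef_rot: [-3.141, -0.001, 1.568]
wrist_force: [-0.4, -0.1, -0.4]
finger_gap: 93.9
finger_force: 0.0
```

```bash
cat > tin.py <<'E'
from h import *
c=optics.camera("wrist"); P=cloud(c); s=manip.read_state(); print(s["eef_pos"],s["eef_rot"])
for l,st,ce in comps(mask(c,(100,100,40),(125,255,255)),60):
    q=P[l]; t=q[(q[:,2]>104)&(q[:,2]<135)]
    if len(t): print(st,ce.round(),len(t),(t[:,:2].min(0)+t[:,:2].max(0))/2,np.ptp(t[:,:2],axis=0),t.mean(0).round(1))
E
python3 tin.py
```

```text
[ 510.0491068  -266.71725836  349.73563988] [-3.14085598e+00 -6.26343919e-04  1.56898556e+00]
[ 222  176   61   59 2798] [252. 205.] 2791 [ 508.93348498 -265.36059901] [50.61279414 51.42621513] [ 508.7 -264.7  110. ]
[ 152  295   55   40 1851] [179. 313.] 1802 [ 441.21994146 -370.73218441] [50.70274667 42.29128511] [ 441.4 -368.4  110.1]
```

>>> step_arm([
  [[0, 0, 0, 0.03, -0.025, 0.4, -1], [0, 0, 0, 0, 0, 0.8, -1], [0, 0, 0, 0, 0, 0.7, -1], [0, 0, 0, 0, 0, 0.35, -1], [0, 0, 0, 0, 0, 0.12, -1]],
])

```text
clock: 11.2
eef_pos: [509.2, -265.0, 254.4]
eef_rot: [-3.14, -0.001, 1.57]
wrist_force: [0.3, -0.1, 0.4]
finger_gap: 94.1
finger_force: 0.0
```

>>> step_arm([
  [[0, 0, 0, 0, 0, 0, 1], [0, 0, 0, 0, 0, 0, 1], [0, 0, 0, 0, 0, 0, 1], [0, 0, 0, 0, 0, 0, 1], [0, 0, 0, 0, 0, 0, 1]],
])

```text
clock: 11.7
eef_pos: [509.2, -266.0, 255.9]
eef_rot: [3.141, 0.0, 1.569]
wrist_force: [1.4, 0.4, 3.9]
finger_gap: 58.8
finger_force: 24.8
```

>>> step_arm([
  [[0, 0, 0, 0, 0, -0.15, 1], [0, 0, 0, 0, 0, -0.4, 1], [0, 0, 0, 0, 0, -0.6, 1], [0, 0, 0, 0, 0, -0.6, 1], [0, 0, 0, 0, 0, -0.25, 1]],
])

```text
clock: 12.2
eef_pos: [509.2, -266.0, 337.9]
eef_rot: [3.139, 0.001, 1.569]
wrist_force: [-0.8, 0.7, -1.8]
finger_gap: 59.0
finger_force: 24.8
```

>>> step_arm([
  [[0, 0, 0, 0, 0, 0, 1], [0, 0, 0, 0, 0, 0, 1], [0, 0, 0, 0, 0, 0, 1], [0, 0, 0, 0, 0, 0, 1], [0, 0, 0, 0, 0, 0, 1]],
])

```text
clock: 12.7
eef_pos: [509.1, -265.9, 334.8]
eef_rot: [-3.141, -0.001, 1.569]
wrist_force: [-0.6, -0.0, -2.4]
finger_gap: 59.0
finger_force: 24.8
```

>>> step_arm([
  [[0, 0, 0, 0, 0, 0, 1], [0, 0, 0, 0, 0, 0, 1]],
])

```text
clock: 12.9
eef_pos: [509.1, -265.9, 335.3]
eef_rot: [-3.141, -0.0, 1.569]
wrist_force: [-0.1, 0.6, -1.6]
finger_gap: 58.9
finger_force: 24.8
```

>>> step_arm([
  [[0, 0, 0, 0, 0, 0, 1], [0, 0, 0, 0, 0, 0, 1]],
])

```text
clock: 13.1
eef_pos: [509.1, -265.9, 335.5]
eef_rot: [3.142, 0.0, 1.569]
wrist_force: [0.2, -0.5, -2.3]
finger_gap: 59.2
finger_force: 24.8
```

```bash
python3 - <<'E'
from h import *
c=optics.camera("wrist"); cv2.imwrite("pics/w3.png",c["frame"][:,:,::-1]); P=cloud(c)
a=cv2.imread("pics/w2.png")
for im in (a[:,:,::-1],c["frame"]):
    m=cv2.inRange(cv2.cvtColor(np.ascontiguousarray(im),cv2.COLOR_RGB2HSV),(100,100,40),(125,255,255))
    for l,st,ce in comps(m,500): print(st,ce.round())
q=P[190:250,210:300].reshape(-1,3); q=q[(q[:,2]>150)&(q[:,2]<230)]; A=np.c_[q[:,:2],np.ones(len(q))]; print(np.linalg.lstsq(A,q[:,2],rcond=None)[0],len(q),q.mean(0))
cv2.imwrite("pics/w23.png",np.hstack([a,cv2.imread("pics/w3.png")])[:,::1][100:,::][:, :] if 0 else cv2.resize(np.hstack([a,cv2.imread("pics/w3.png")]),(800,300)))
E
```

```text
[207 192  88  27 623] [251. 201.]
[ 201  213  102   53 4444] [252. 243.]
[220 295  64  11 517] [251. 299.]
[207 191  91  29 619] [252. 200.]
[ 200  212  103   54 4504] [251. 242.]
[172 299  33  29 682] [189. 316.]
[-1.75840631e-02 -5.25787261e-01  6.54264801e+01] 4797 [ 509.03456376 -245.83712481  185.73361261]
```

View pics/w23.png

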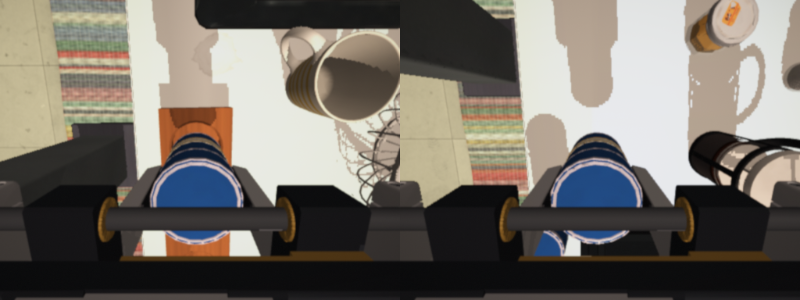

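>>> step_arm([
  [[0, 0, 0, 0.5, -0.037, 0, 1], [0, 0, 0, 1, -0.037, 0, 1], [0, 0, 0, 1, -0.037, 0, 1], [0, 0, 0, 1, -0.037, 0, 1], [0, 0, 0, 1, -0.037, 0, 1]],
])

```text
clock: 13.65
eef_pos: [501.7, -84.4, 335.6]
eef_rot: [3.141, 0.0, 1.569]
wrist_force: [0.7, 0.6, -2.3]
finger_gap: 59.0
finger_force: 24.8
```

>>> step_arm([
  [[0, 0, 0, 1, -0.037, 0, 1], [0, 0, 0, 1, -0.037, 0, 1], [0, 0, 0, 1, -0.037, 0, 1], [0, 0, 0, 1, -0.037, 0, 1], [0, 0, 0, 1, -0.037, 0, 1]],
])

```text
clock: 14.15
eef_pos: [494.6, 115.7, 335.7]
eef_rot: [3.141, -0.0, 1.569]
wrist_force: [1.1, -0.6, -2.7]
finger_gap: 58.8
finger_force: 24.8
```

>>> step_arm([
  [[0, 0, 0, 0.54, -0.037, 0, 1], [0, 0, 0, 0, 0, 0, 1], [0, 0, 0, 0, 0, 0, 1], [0, 0, 0, 0, 0, 0, 1]],
])

```text
clock: 14.55
eef_pos: [493.6, 134.9, 335.5]
eef_rot: [3.141, 0.0, 1.568]
wrist_force: [-0.4, 0.0, -1.5]
finger_gap: 59.2
finger_force: 24.9
```

>>> step_arm([
  [[0, 0, 0, 0.01, -0.01, 0.1, 1], [0, 0, 0, 0, 0, 0.45, 1], [0, 0, 0, 0, 0, 0.35, 1], [0, 0, 0, 0, 0, 0.2, 1], [0, 0, 0, 0, 0, 0.08, 1]],
])

```text
clock: 15.05
eef_pos: [493.1, 135.7, 287.5]
eef_rot: [-3.141, 0.0, 1.568]
wrist_force: [-0.6, 0.3, -2.4]
finger_gap: 59.3
finger_force: 24.9
```

>>> step_arm([
  [[0, 0, 0, 0, 0, 0.08, 1], [0, 0, 0, 0, 0, 0.08, 1], [0, 0, 0, 0, 0, 0.08, 1], [0, 0, 0, 0, 0, 0.06, 1], [0, 0, 0, 0, 0, 0, 1]],
])

```text
clock: 15.55
eef_pos: [493.1, 136.1, 276.0]
eef_rot: [-3.141, 0.0, 1.569]
wrist_force: [0.2, 0.5, -1.5]
finger_gap: 59.1
finger_force: 24.9
```

>>> step_arm([
  [[0, 0, 0, 0, 0, 0.04, 1], [0, 0, 0, 0, 0, 0.03, 1], [0, 0, 0, 0, 0, 0.03, 1], [0, 0, 0, 0, 0, 0, 1]],
])

```text
clock: 15.95
eef_pos: [493.1, 136.1, 272.1]
eef_rot: [-3.141, 0.0, 1.569]
wrist_force: [-0.2, -0.4, -1.7]
finger_gap: 58.6
finger_force: 24.9
```

>>> step_arm([
  [[0, 0, 0, 0, 0, 0.02, 1], [0, 0, 0, 0, 0, 0, 1]],
])

```text
clock: 16.15
eef_pos: [493.2, 136.1, 271.9]
eef_rot: [3.141, -0.0, 1.569]
wrist_force: [-2.2, -0.9, 3.9]
finger_gap: 58.8
finger_force: 24.9
```

>>> step_arm([
  [[0, 0, 0, 0, 0, 0, -1], [0, 0, 0, 0, 0, 0, -1], [0, 0, 0, 0, 0, 0, -1], [0, 0, 0, 0, 0, 0, -1], [0, 0, 0, 0, 0, -0.2, -1]],
])

```text
clock: 16.65
eef_pos: [492.9, 136.1, 278.9]
eef_rot: [-3.14, 0.0, 1.569]
wrist_force: [-0.2, 0.7, 0.0]
finger_gap: 93.3
finger_force: 0.0
```

>>> step_arm([
  [[0, 0, 0, 0, 0, -0.4, -1], [0, 0, 0, 0, 0, -0.6, -1], [0, 0, 0, 0, 0, -0.6, -1], [0, 0, 0, 0, 0, -0.2, -1], [0, 0, 0, -0.965, -0.1, 0, -1]],
])

```text
clock: 17.15
eef_pos: [489.2, 99.2, 352.7]
eef_rot: [3.139, -0.001, 1.573]
wrist_force: [0.6, -1.3, -0.6]
finger_gap: 93.8
finger_force: 0.0
```

>>> step_arm([
  [[0, 0, 0, -0.965, -0.1, 0, -1], [0, 0, 0, -0.965, -0.1, 0, -1], [0, 0, 0, -0.965, -0.1, 0, -1], [0, 0, 0, -0.965, -0.1, 0, -1], [0, 0, 0, -0.965, -0.1, 0, -1]],
])

```text
clock: 17.65
eef_pos: [468.2, -96.9, 351.2]
eef_rot: [-3.141, -0.0, 1.569]
wrist_force: [-0.4, -0.0, -0.2]
finger_gap: 93.9
finger_force: 0.0
```

>>> step_arm([
  [[0, 0, 0, -0.965, -0.1, 0, -1], [0, 0, 0, -0.965, -0.1, 0, -1], [0, 0, 0, -0.965, -0.1, 0, -1], [0, 0, 0, -0.965, -0.1, 0, -1], [0, 0, 0, -0.965, -0.1, 0, -1]],
])

```text
clock: 18.15
eef_pos: [447.9, -290.0, 351.0]
eef_rot: [-3.141, -0.0, 1.569]
wrist_force: [0.5, 0.6, 0.6]
finger_gap: 93.7
finger_force: 0.0
```

>>> step_arm([
  [[0, 0, 0, -0.965, -0.1, 0, -1], [0, 0, 0, -0.965, -0.1, 0, -1], [0, 0, 0, 0, 0, 0, -1], [0, 0, 0, 0, 0, 0, -1]],
])

```text
clock: 18.55
eef_pos: [440.0, -365.9, 350.7]
eef_rot: [-3.141, -0.001, 1.568]
wrist_force: [-0.8, 0.2, -0.6]
finger_gap: 93.9
finger_force: 0.0
```

```bash
python3 tin.py; python3 - <<'E'
from h import *
c=optics.camera("scene"); cv2.imwrite("pics/s1.png",c["frame"][:,:,::-1])
E
```

```text
[ 440.25565759 -365.17593046  350.94108124] [-3.14097003e+00 -7.46564951e-04  1.56900957e+00]
[ 225  178   60   58 2749] [255. 207.] 2738 [ 441.28351488 -365.30933009] [50.12828186 50.5866871 ] [ 441.4 -364.9  110. ]
```

View pics/s1.png

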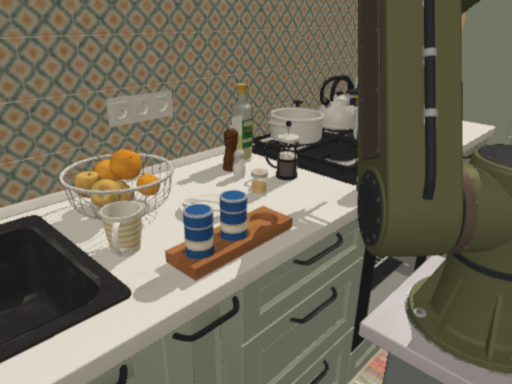

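The scene picture shows two tins upright and seated in the left well (199,232) and middle well (234,216). The bystanders haven't moved. Next I grip the third tin.

>>> step_arm([
  [[0, 0, 0, 0, 0.025, 0.4, -1], [0, 0, 0, 0, 0, 0.8, -1], [0, 0, 0, 0, 0, 0.7, -1], [0, 0, 0, 0, 0, 0.35, -1], [0, 0, 0, 0, 0, 0.15, -1]],
])

```text
clock: 19.15
eef_pos: [441.5, -364.8, 254.6]
eef_rot: [-3.141, -0.001, 1.57]
wrist_force: [-0.5, 0.8, 0.1]
finger_gap: 94.0
finger_force: 0.0
```

>>> step_arm([
  [[0, 0, 0, 0, 0, 0, 1], [0, 0, 0, 0, 0, 0, 1], [0, 0, 0, 0, 0, 0, 1], [0, 0, 0, 0, 0, 0, 1], [0, 0, 0, 0, 0, 0, 1]],
])

```text
clock: 19.65
eef_pos: [441.4, -365.7, 256.1]
eef_rot: [3.14, 0.001, 1.569]
wrist_force: [2.1, -0.6, 3.6]
finger_gap: 60.0
finger_force: 25.0
```

>>> step_arm([
  [[0, 0, 0, 0, 0, -0.15, 1], [0, 0, 0, 0, 0, -0.4, 1], [0, 0, 0, 0, 0, -0.6, 1], [0, 0, 0, 0, 0, -0.6, 1], [0, 0, 0, 0, 0, -0.25, 1]],
])

```text
clock: 20.15
eef_pos: [441.3, -365.7, 337.4]
eef_rot: [3.14, 0.001, 1.569]
wrist_force: [0.1, -0.8, -5.5]
finger_gap: 60.0
finger_force: 25.0
```

>>> step_arm([
  [[0, 0, 0, 0, 0, 0, 1], [0, 0, 0, 0, 0, 0, 1], [0, 0, 0, 0, 0, 0, 1], [0, 0, 0, 0, 0, 0, 1], [0, 0, 0, 0, 0, 0, 1]],
])

```text
clock: 20.65
eef_pos: [441.2, -365.6, 334.8]
eef_rot: [-3.141, -0.001, 1.569]
wrist_force: [0.5, 0.8, -5.0]
finger_gap: 60.0
finger_force: 25.0
```

>>> step_arm([
  [[0, 0, 0, 0, 0, 0, 1], [0, 0, 0, 0, 0, 0, 1]],
])

```text
clock: 20.85
eef_pos: [441.3, -365.6, 335.3]
eef_rot: [-3.141, -0.0, 1.569]
wrist_force: [-0.3, -0.0, -5.9]
finger_gap: 60.4
finger_force: 25.0
```

>>> step_arm([
  [[0, 0, 0, 0, 0, 0, 1], [0, 0, 0, 0, 0, 0, 1]],
])

```text
clock: 21.05
eef_pos: [441.3, -365.6, 335.5]
eef_rot: [3.142, 0.0, 1.569]
wrist_force: [-0.1, -0.2, -5.7]
finger_gap: 60.0
finger_force: 25.0
```

>>> step_arm([
  [[0, 0, 0, 0, 0, 0, 1], [0, 0, 0, 0, 0, 0, 1]],
])

```text
clock: 21.25
eef_pos: [441.3, -365.6, 335.5]
eef_rot: [3.142, 0.0, 1.569]
wrist_force: [0.1, -0.3, -5.0]
finger_gap: 60.2
finger_force: 25.0
```

The third tin weighs about 5.4 N, against about 3.3 N and 2.1 N, so it's clearly the heaviest. I'll raise it and settle.

>>> step_arm([
  [[0, 0, 0, 0, 0, -0.3, 1], [0, 0, 0, 0, 0, -0.7, 1], [0, 0, 0, 0, 0, -0.8, 1], [0, 0, 0, 0, 0, -0.6, 1], [0, 0, 0, 0, 0, -0.3, 1]],
])

```text
clock: 21.75
eef_pos: [441.1, -365.4, 446.7]
eef_rot: [3.139, 0.003, 1.569]
wrist_force: [0.1, 0.2, -5.8]
finger_gap: 59.8
finger_force: 25.0
```

>>> step_arm([
  [[0, 0, 0, 0, 0, 0, 1], [0, 0, 0, 0, 0, 0, 1], [0, 0, 0, 0, 0, 0, 1], [0, 0, 0, 0, 0, 0, 1], [0, 0, 0, 0, 0, 0, 1]],
])

```text
clock: 22.25
eef_pos: [441.3, -365.7, 442.8]
eef_rot: [-3.141, -0.001, 1.569]
wrist_force: [0.1, 0.4, -5.5]
finger_gap: 59.8
finger_force: 25.0
```

>>> step_arm([
  [[0, 0, 0, 0, 0, 0, 1], [0, 0, 0, 0, 0, 0, 1], [0, 0, 0, 0, 0, 0, 1], [0, 0, 0, 0, 0, 0, 1], [0, 0, 0, 0, 0, 0, 1]],
])

```text
clock: 22.75
eef_pos: [441.3, -365.6, 443.5]
eef_rot: [3.142, 0.0, 1.569]
wrist_force: [0.4, 0.8, -4.6]
finger_gap: 60.1
finger_force: 25.0
```

```bash
python3 - <<'E'
from h import *
c=optics.camera("top"); cv2.imwrite("pics/t2.png",c["frame"][:,:,::-1]); P=cloud(c)
for l,s,ce in comps(mask(c,(100,100,40),(125,255,255)),60):
    q=P[l]; print(s,ce.round(),np.nanmedian(q,axis=0).round(1),np.nanpercentile(q[:,2],[10,90]).round(1))
E
```

```text
[140 211  19  19 269] [149. 220.] [492.2 236.1 125.4] [122.3 128. ]
[178 212  18  18 265] [186. 221.] [493.9 136.3 125.4] [122.1 128.2]
```

View pics/t2.png

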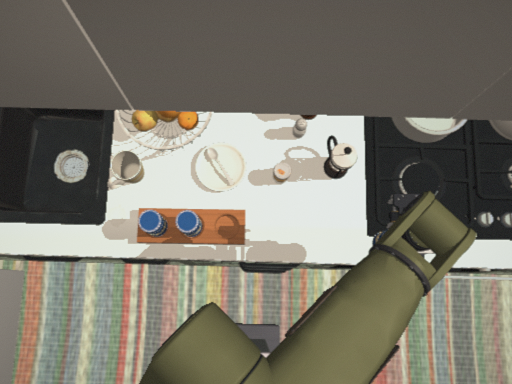

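The top view shows both light tins in their wells at (149,220) and (186,221). Their tops are about 126 mm up, as they should be when seated. The bystanders are where they were, and the heavy tin is held about 187 mm up.

```bash
python3 -c "
from cell import workorder; print(workorder.sign_off())"
```

```text
the job is handed in; nothing more can be done
None
```

The job is handed in: the heaviest tin (about 5.4 N, against 3.3 N and 2.1 N) is held upright about 187 mm above the worktop, the two lighter tins are seated in the left and middle wells, and the pictures show the mug, honey jar and saucer where they were.

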